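Clamp a culture dish on the colony counter's light stage

TASK

Put the single culture dish, the one lying by itself and not the stacked pair, flat on the light stage between the two stop posts and the open sliding jaw, and let go of it. Then slide the jaw by its knob fully home, so that its sprung fork holds the dish centred over the window. Keep the dish level, and leave the stacked dishes and the timer where they are.

Things in the scene. Friction and masses are not known exactly. Their poses are not given: they have to be found in the camera images.
- dish: The dish to be clamped: round clear 60 mm culture dish with lid, closed, 14 mm high; 59 mm wide over the lid's rim (the rim spans 6 to 14 mm above the underside, below it the dish is 52 mm wide). Lies alone on the worktop. Origin: centre of its underside; z up. Yaw does not matter.
- stack_lower: Lower dish of a stacked pair of the same kind, not to be touched. Origin: centre of its underside.
- stack_upper: Upper dish of the stacked pair, 14 mm above the lower one. Not to be touched. Origin: centre of its underside.
- stage: Light stage, fixed: low white housing with an aluminium plate, top 26 mm above the worktop. Origin: on the worktop under the window's centre; x points from the jaw to the two stop posts, z up. Housing from x = -135 to 70 mm, y = -65 to 65 mm. Posts (black, 10 mm thick, 14 mm above the plate) at x = 24.5, y = +-24.5 mm; a dish against both is centred over the window.
- stage_center (a point): Centre of the round white window (49 mm wide, with a small cross), on the plate's top surface, 26 mm above the worktop; here the centre of the dish's underside must be. Axes as the stage.
- jaw (a joint): Sliding jaw on the stage, in m: 0 fully open, 0.035 fully home against its end stop (towards the posts, the stage's +x). Starts between 0 and 0.012. It stays where it is left; sliding it takes about 6 N, and about 3 N more once its fork presses on the dish.
- jaw_knob (a point): Grip point on the axis of the jaw's black upright knob, 18 mm thick, 9 mm below its top, 32 mm above the plate; moves with the jaw. At jaw value q it is at x = -107 mm + q, y = 0 in the stage's frame. The carriage under it is 40 x 46 mm and reaches 15 mm above the plate.
- jaw_fork (a joint): How far the jaw's grey V-shaped fork (about 60 mm wide, 15 mm high above the plate) is pressed back on its springs, in m: 0 free, at most 0.008. It is 0.005 when the jaw is home with the dish against both posts. At jaw value q the fork leaves the dish 30 mm - q of spare room along the stage's x.
- timer: Flat white bench timer, 64 x 66 x 18 mm, bystander, not to be touched. Origin: centre of its underside.
Things that resemble listed ones, but are neither listed nor needed, are in the scene too. What is shaped like the dish but blue is not meant.

How it is judged:
On the way, in this order (a step that is already met when the one before it is completed fails the run):
1. the dish lies flat on the plate between the posts and the open jaw, released (horizontal distance between dish and stage_center below 0.03 m and z of dish in the frame of stage_center below 0.003 m and angle between dish's own z axis and vertical below 0.06 rad and value of joint jaw below 0.03 m and contact force between the fingers and dish below 0.1 N), for 0.2 s.
2. the jaw is home and its sprung fork is pressed in by the dish (value of joint jaw above 0.032 m and value of joint jaw_fork above 0.001 m), for 0.2 s.
At the end, for the whole second after the job is handed in: The dish lies flat (tilt under 0.06 rad, underside within 2 mm of the plate) and at rest, its centre within 3 mm of the window's centre; the jaw is within 3 mm of its home stop and its fork is pressed back by the dish by more than 1 mm (all of step 2 and horizontal distance between dish and stage_center below 0.003 m and z of dish in the frame of stage_center between -0.002 and 0.002 m and angle between dish's own z axis and vertical below 0.06 rad and linear speed of dish below 0.01 m/s); the robot touches nothing.
It fails at once if the dish is tipped by more than 0.5 rad (angle between dish's own z axis and vertical above 0.5 rad).
It fails at once if a stacked dish or the timer is moved by more than 15 mm (distance of any of stack_lower, stack_upper, timer from where it was at the start of the episode above 0.015 m).
It also fails if it takes over 56 s, if anything falls off the work surface, if the arm or the gripper's body presses on something with over 40 N, if the wrist force passes 120 N, or if a joint passes its speed limit or range.

ROBOT

A 6-joint arm with a two-finger parallel gripper is mounted at the origin on a cart in front of the work surface, level with it; the furniture and walls round the work are solid. World frame = base frame: x ahead of the robot, y to its left, z up, the work surface at z = 0. Lengths are in m, angles in rad, forces in N, time in s.
With the tool pointing down it reaches from about 0.375 to 0.925 m from the base axis. Payload 5.7 kg.
Tool frame: the origin (TCP) lies at the very end of the fingers, on their centre line; the grasp point (between the pads) lies 19 mm behind it (bot.grasp_offset is the distance from the TCP to the grasp point, in m); z points along the fingers, y is the line along which they close (so a half turn about z gives the same grasp; the last joint's range is limited). The gripper opens to 85 mm and grips with 20 to 120 N. Pads are 22 mm wide; open, the fingers measure 114 mm over their backs; the gripper's body (76 mm by 85 mm) begins 54 mm behind the grasp point. The pads swing forward as they close: fully open they stand 13 mm farther back than shut.
Start: joints at [1.145, 0.359, 1.51, -0, 1.272, -0.115], TCP at [0.183, 0.571, 0.231] pointing down, gripper open.
Joint ranges: [-2.97, 2.97], [-1.01, 2.36], [0.21, 2.38], [-0.96, 4.11], [0.2, 2.71], [-2.98, 2.98]. Speed limits (rad/s): [2.39, 2.39, 3.14, 3.14, 3.14, 3.14].

INTERFACE

Orientations are given as a rotation vector (axis times angle).
In Python, from rig import bot gives the robot as it stands.
- The arm moves only by the tool jog_arm, never from a script. Its argument "commands" is a list of rows, each an object of numbers: "tx", "ty", "tz": the shift along the world's x, y, z in m; "spin": the turn about the world's z in degrees; "jaw": the finger opening in m, from 0 to 0.0854. A call has exactly 8 rows; each row is the pose to reach, as a shift and turn from the pose commanded when the call began; what a row does not reach only later rows make up. A row lasts 1/8 s, in which the tool goes at most 62.5 mm and 10.7 degrees, less where a joint would pass 70% of its speed; a pose out of reach is approached as far as the arm can. A call with a gripper value outside its range is refused whole. The fingers move at their own pace and stop on an object; "squeeze" is the grip in N (left out, the last holds). Time passes only in rows, so rows that repeat a pose let the fingers close, or fill a call up. It gives the time, the measured TCP pose, the force, the opening and the grip force at its end, in the units of the state.
- bot.state(): the state, without advancing time (a new reading comes with each control period).
- bot.snapshot(name): name is "scene" or "top" or "wrist"; returns a dict with "image" (420x560x3 uint8, red, green, blue), "depth" (420x560 float32, m along the optical axis (not along the pixel's ray), 0 where there is no reading), "intrinsics" (3x3 intrinsics, pixels), "rvec" (rotation vector, rad) and "tvec" (3), from world to camera coordinates, as OpenCV has them; the wrist camera has in their place "mount" (4x4, takes a point from camera to tool coordinates, whose origin is the TCP and whose axes are the flange's). Camera axes: x right, y down, z forward; pixel columns grow to the right and rows downward; lengths in m; the calibration is good to about 2 mm. A picture is of the moment at which its call begins: read the wrist's pose just before it.
- bot.sign_off(): hands the job in; it is judged then, once.
The state is a dict: "time_s": time; "joints": joint angles; "qvel": joint speeds; "joint_efforts": joint torques, N m; "ee_pos": TCP position; "tcp_rot": TCP orientation; "force": force on the tool from outside, world axes, zero at the start; "moment": the same for the moment, N m; "finger_gap": opening from 0.0 (shut) to 1.0 (fully open); "gripper_force": force on a finger pad.
Only numpy, scipy, OpenCV 4.12 (cv2) and the standard library are available. Lean on these libraries where they do the work, as an engineer would, in place of code of your own. Each camera call takes 0.05 s, during which the arm holds its last target. There are 200 camera calls.

## Working session

There is one attempt and no reset: what is moved stays moved. The work goes in short steps, Python scripts to look and compute and a tool call to move; the robot and the scene stay as the last step left them, time stands still between calls to the robot, and variables do not carry over. Pictures are saved under pics/ and viewed, at most 10 in all, crops included, and the job is handed in when it is done.

Besides the shell and the picture viewer there is one more tool, called after "Emit:" as name([rows], argument=value, ...), one row to a line, values as JSON. jog_arm: Moves the arm, as the interface text tells. Its arguments: {"type":"object","properties":{"commands":{"type":"array"},"squeeze":{"type":"number"}},"required":["commands"]}

```bash
mkdir -p pics; ls; cat > h.py <<'E'
import numpy as np,cv2
from rig import bot
def snap(n,f=None):
    s=bot.snapshot(n)
    if f: cv2.imwrite('pics/'+f,s['image'][:,:,::-1])
    np.savez('/tmp/%s.npz'%n,**s); return s
def load(n): return dict(np.load('/tmp/%s.npz'%n))
def ray(s,u,v,z):
    R=cv2.Rodrigues(s['rvec'])[0]; t=s['tvec'].reshape(3)
    d=R.T@np.linalg.inv(s['intrinsics'])@np.array([u,v,1.]); c=-R.T@t
    return c+d*(z-c[2])/d[2]
def cloud(s):
    R=cv2.Rodrigues(s['rvec'])[0]; t=s['tvec'].reshape(3)
    h,w=s['depth'].shape; v,u=np.mgrid[:h,:w]
    p=np.stack([u,v,np.ones_like(u)],-1)@np.linalg.inv(s['intrinsics']).T*s['depth'][...,None]
    return (p-t)@R
E
python3 - <<'E'
from h import *
a=snap('top','top.png');b=snap('scene','scene.png')
print(bot.state(),a['tvec'],a['rvec'],a['intrinsics'])
E
```

```text
pics
{'time_s': 0.1, 'joints': array([ 1.14487721e+00,  3.59427041e-01,  1.51134389e+00,  1.88035792e-05,
        1.27250213e+00, -1.15101434e-01]), 'qvel': array([ 0.00198018, -0.00346056, -0.00224571, -0.00104824, -0.0004165 ,
       -0.00077826]), 'joint_efforts': array([ 1.91001287e-03, -5.28652918e+01, -2.79347205e+01,  2.17865472e-04,
        4.90291830e-03, -8.45284973e-06]), 'ee_pos': array([0.18324507, 0.57067893, 0.23053369]), 'tcp_rot': array([-4.86204615e-01, -3.10326812e+00,  2.53567433e-03]), 'force': array([-0.79054935, -0.08706689, -0.11018687]), 'moment': array([-0.0222246 , -0.02830658,  0.00034702]), 'gripper_force': 0.0, 'finger_gap': 1.0032830630677898} [-0.15250852  0.55493249  1.11552629] [ 2.16565918 -2.11436857  0.14867099] [[456.15353519   0.         282.05135311]
 [  0.         456.15353519 213.41724867]
 [  0.           0.           1.        ]]
```

View pics/top.png

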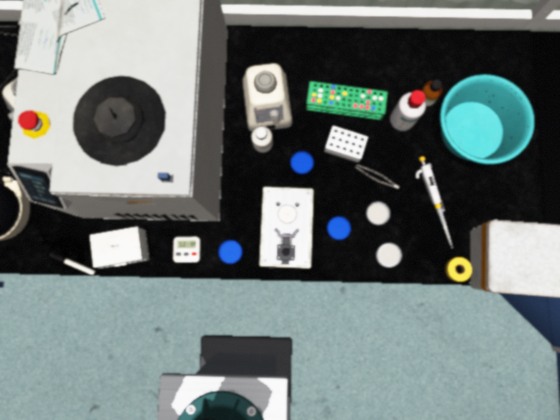

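View pics/scene.png

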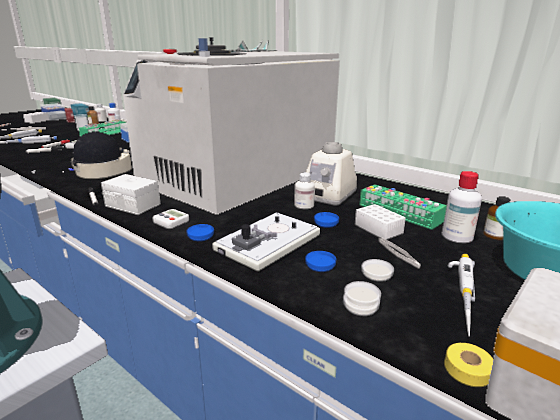

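Top view: the clear-dish candidates are (378,213) and (389,255). The blue decoys are (339,228), (302,162) and (230,251), and the tape ring is (459,269). In the scene view, (377,270) is a thin single dish and (362,297) is visibly double. So top (378,213) should be the dish. I'll check that with heights and a crop.

```bash
python3 - <<'E'
from h import *
s=load('top');P=cloud(s);im=s['image'].astype(int)
hsv=cv2.cvtColor(s['image'],cv2.COLOR_RGB2HSV)
def blob(m,lab):
    n,L,st,c=cv2.connectedComponentsWithStats(m.astype(np.uint8))
    i=L==n
    for k in range(1,n):
        if st[k,4]>30: print(lab,c[k].round(1),st[k].tolist(),'z',np.percentile(P[...,2][L==k],[10,50,90]).round(4),'ray',ray(s,*c[k],.014).round(4))
white=(hsv[...,2]>130)&(hsv[...,1]<60)
roi=np.zeros_like(white);roi[180:272,255:410]=1
blob(white&roi,'white')
# stage rect
n,L,st,c=cv2.connectedComponentsWithStats((white&roi).astype(np.uint8))
k=L[192,270]; cs,_=cv2.findContours((L==k).astype(np.uint8),0,2)
r=cv2.minAreaRect(max(cs,key=cv2.contourArea)); b=cv2.boxPoints(r)
print([ray(s,*q,.026)[:2].round(4).tolist() for q in b])
dark=(hsv[...,2]<90)&roi; dark[:,:262]=0;dark[:,312:]=0;dark[:190]=0;dark[266:]=0
blob(dark,'dark')
for (u,v) in [(378,213),(389,255),(288,214),(286,252),(270,230)]: print((u,v),P[v,u].round(4))
A=cv2.resize(s['image'][180:275,255:410],None,fx=5,fy=5,interpolation=2)
cv2.imwrite('pics/c1.png',A[:,:,::-1])
E
```

```text
white [286.3 225.5] [259, 187, 55, 82, 3809] z [0.0207 0.0255 0.0295] ray [ 0.5311 -0.1506  0.014 ]
white [377.7 212.9] [367, 202, 23, 23, 406] z [0.0109 0.0138 0.017 ] ray [ 0.5696 -0.3864  0.014 ]
white [388.5 254.7] [377, 243, 25, 24, 468] z [0.0244 0.0284 0.0313] ray [ 0.4623 -0.4134  0.014 ]
[[0.4252, -0.0835], [0.6316, -0.0864], [0.6285, -0.2201], [0.4225, -0.2139]]
dark [285.6 251. ] [281, 247, 10, 9, 74] z [0.0394 0.0639 0.0678] ray [ 0.4652 -0.1503  0.014 ]
(378, 213) [ 0.5695 -0.3876  0.0125]
(389, 255) [ 0.4606 -0.4117  0.0269]
(288, 214) [ 0.5586 -0.1543  0.0317]
(286, 252) [ 0.4595 -0.1515  0.0654]
(270, 230) [ 0.5169 -0.1093  0.0274]
```

View pics/c1.png

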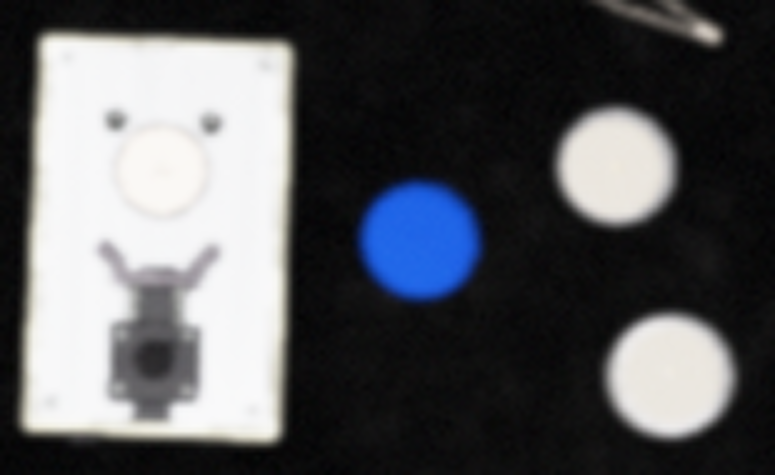

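The crop shows the window at full-image (287,214), the knob at (286,251), the single dish at (378,213) with its top at 14 mm, and the stack at (389,255) with its top at 28 mm. So the choice is (378,213). Next I'll get the stage frame and move over the dish.

```bash
python3 - <<'E'
from h import *
s=load('top')
R=cv2.Rodrigues(s['rvec'])[0];print('cam',-R.T@s['tvec'])
print('window',ray(s,287.4,214,.026),'knobtop',ray(s,285.8,251.6,.067))
print('posts',ray(s,255+115/5,180+118/5,.04),ray(s,255+210/5,180+122/5,.04))
print('blue',ray(s,339,228,.014),'timer',ray(s,187,249,.018))
E
```

```text
cam [ 0.3880147  -0.15202054  1.18403639]
window [ 0.55941413 -0.15276145  0.026     ] knobtop [ 0.46033387 -0.15094281  0.067     ]
posts [ 0.58352317 -0.12823516  0.04      ] [ 0.58258279 -0.17659201  0.04      ]
blue [ 0.52781876 -0.28661868  0.014     ] timer [0.46407175 0.10199953 0.018     ]
```

Emit:
jog_arm([
  {"tx": 0.025,"ty": -0.055,"tz": 0.01,"spin": 5},
  {"tx": 0.05,"ty": -0.11,"tz": 0.02,"spin": 10},
  {"tx": 0.075,"ty": -0.165,"tz": 0.02,"spin": 16.5},
  {"tx": 0.105,"ty": -0.22,"tz": 0.02,"spin": 16.5},
  {"tx": 0.13,"ty": -0.275,"tz": 0.02,"spin": 16.5},
  {"tx": 0.155,"ty": -0.33,"tz": 0.02,"spin": 16.5},
  {"tx": 0.18,"ty": -0.385,"tz": 0.02,"spin": 16.5},
  {"tx": 0.2,"ty": -0.44,"tz": 0.02,"spin": 16.5},
])

```text
invalid input
```

Emit:
jog_arm([
  {"tx": 0.025,"ty": -0.055,"tz": 0.01,"spin": 5,"jaw": 0.085},
  {"tx": 0.05,"ty": -0.11,"tz": 0.02,"spin": 10,"jaw": 0.085},
  {"tx": 0.075,"ty": -0.165,"tz": 0.02,"spin": 16.5,"jaw": 0.085},
  {"tx": 0.105,"ty": -0.22,"tz": 0.02,"spin": 16.5,"jaw": 0.085},
  {"tx": 0.13,"ty": -0.275,"tz": 0.02,"spin": 16.5,"jaw": 0.085},
  {"tx": 0.155,"ty": -0.33,"tz": 0.02,"spin": 16.5,"jaw": 0.085},
  {"tx": 0.18,"ty": -0.385,"tz": 0.02,"spin": 16.5,"jaw": 0.085},
  {"tx": 0.2,"ty": -0.44,"tz": 0.02,"spin": 16.5,"jaw": 0.085},
], squeeze=30)

```text
time_s: 1.1
ee_pos: [0.3841, 0.1294, 0.2513]
tcp_rot: [0.036, 3.141, -0.0]
force: [1.6, 0.8, 0.1]
finger_gap: 0.996
gripper_force: 0.0
```

Emit:
jog_arm([
  {"tx": 0.01,"ty": -0.06,"tz": 0,"spin": 0,"jaw": 0.085},
  {"tx": 0.02,"ty": -0.12,"tz": 0,"spin": 0,"jaw": 0.085},
  {"tx": 0.03,"ty": -0.18,"tz": 0,"spin": 0,"jaw": 0.085},
  {"tx": 0.06,"ty": -0.23,"tz": -0.01,"spin": 0,"jaw": 0.085},
  {"tx": 0.09,"ty": -0.28,"tz": -0.02,"spin": 0,"jaw": 0.085},
  {"tx": 0.12,"ty": -0.33,"tz": -0.03,"spin": 0,"jaw": 0.085},
  {"tx": 0.14,"ty": -0.38,"tz": -0.04,"spin": 0,"jaw": 0.085},
  {"tx": 0.155,"ty": -0.43,"tz": -0.05,"spin": 0,"jaw": 0.085},
])

```text
time_s: 2.1
ee_pos: [0.539, -0.3004, 0.2003]
tcp_rot: [-0.036, -3.141, -0.001]
force: [0.4, 0.4, 0.5]
finger_gap: 0.995
gripper_force: 0.0
```

Emit:
jog_arm([
  {"tx": 0.015,"ty": -0.045,"tz": -0.01,"spin": 0,"jaw": 0.085},
  {"tx": 0.032,"ty": -0.087,"tz": -0.02,"spin": 0,"jaw": 0.085},
  {"tx": 0.032,"ty": -0.087,"tz": -0.04,"spin": 0,"jaw": 0.085},
  {"tx": 0.032,"ty": -0.087,"tz": -0.06,"spin": 0,"jaw": 0.085},
  {"tx": 0.032,"ty": -0.087,"tz": -0.08,"spin": 0,"jaw": 0.085},
  {"tx": 0.032,"ty": -0.087,"tz": -0.08,"spin": 0,"jaw": 0.085},
  {"tx": 0.032,"ty": -0.087,"tz": -0.08,"spin": 0,"jaw": 0.085},
  {"tx": 0.032,"ty": -0.087,"tz": -0.08,"spin": 0,"jaw": 0.085},
])

```text
time_s: 3.1
ee_pos: [0.5711, -0.3862, 0.1225]
tcp_rot: [0.036, 3.14, -0.002]
force: [0.6, 0.5, 0.3]
finger_gap: 0.997
gripper_force: 0.0
```

```bash
cat >> h.py <<'E'
def wsnap(f=None):
    st=bot.state(); s=snap('wrist',f)
    T=np.eye(4);T[:3,:3]=cv2.Rodrigues(st['tcp_rot'])[0];T[:3,3]=st['ee_pos']
    M=np.linalg.inv(T@s['mount'])
    s['rvec']=cv2.Rodrigues(M[:3,:3])[0];s['tvec']=M[:3,3]
    print(st['ee_pos'].round(4),st['tcp_rot'].round(3)); return s
E
python3 - <<'E'
from h import *
s=wsnap('w1.png');P=cloud(s);hsv=cv2.cvtColor(s['image'],cv2.COLOR_RGB2HSV)
m=((P[...,2]>.010)&(P[...,2]<.02)&(s['depth']>0)&(hsv[...,1]<60)&(hsv[...,2]>110)).astype(np.uint8)
n,L,st,c=cv2.connectedComponentsWithStats(m)
for k in range(1,n):
    if st[k,4]>400:
        cs,_=cv2.findContours((L==k).astype(np.uint8),0,2); cc=max(cs,key=cv2.contourArea)
        q=np.array([ray(s,*p,.014)[:2] for p in cc[:,0]]);(x,y),r=cv2.minEnclosingCircle((q*1000).astype(np.float32))
        print(c[k],st[k],'circle mm',x,y,r)
E
```

```text
[ 0.5711 -0.3862  0.1225] [ 3.60e-02  3.14e+00 -2.00e-03]
[500.18076923 131.82692308] [473   0  66 266 780] circle mm 527.678955078125 -207.49777221679688 103.43470764160156
[ 75.5806213  184.06952663] [  33  103   74  148 1352] circle mm 546.2354736328125 -562.1856689453125 63.52802276611328
[279.16880985 203.51846785] [ 245  170   70   68 3655] circle mm 569.9976806640625 -386.8599853515625 29.772085189819336
[127.59314775 261.8137045 ] [106 236  39  56 467] circle mm 623.2509765625 -524.43505859375 28.566856384277344
[350.60570071 344.90023753] [322 335  61  25 421] circle mm 726.5819702148438 -318.15460205078125 30.38117218017578
```

View pics/w1.png

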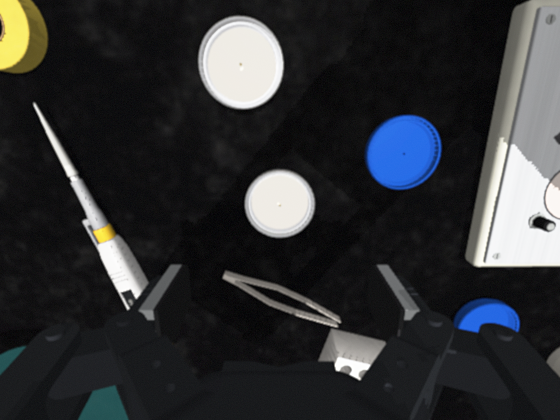

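Wrist view: the single dish is at (279,203), giving (0.570, -0.387) with radius 29.8 mm, which matches. The stack is clear at (241,62). Descending.

Emit:
jog_arm([
  {"tx": -0.001,"ty": -0.001,"tz": -0.03,"spin": 0,"jaw": 0.085},
  {"tx": -0.001,"ty": -0.001,"tz": -0.06,"spin": 0,"jaw": 0.085},
  {"tx": -0.001,"ty": -0.001,"tz": -0.085,"spin": 0,"jaw": 0.085},
  {"tx": -0.001,"ty": -0.001,"tz": -0.1,"spin": 0,"jaw": 0.085},
  {"tx": -0.001,"ty": -0.001,"tz": -0.11,"spin": 0,"jaw": 0.085},
  {"tx": -0.001,"ty": -0.001,"tz": -0.115,"spin": 0,"jaw": 0.085},
  {"tx": -0.001,"ty": -0.001,"tz": -0.115,"spin": 0,"jaw": 0.085},
  {"tx": -0.001,"ty": -0.001,"tz": -0.115,"spin": 0,"jaw": 0.085},
])

```text
time_s: 4.15
ee_pos: [0.57, -0.3872, 0.007]
tcp_rot: [0.036, 3.14, -0.001]
force: [0.1, -0.5, -0.6]
finger_gap: 0.999
gripper_force: 0.0
```

```bash
python3 - <<'E'
from h import *
s=load('wrist');M=s['mount'];d=s['depth']
v,u=np.mgrid[:420,:560]
p=np.stack([u,v,np.ones_like(u)],-1)@np.linalg.inv(s['intrinsics']).T*d[...,None]
t=p@M[:3,:3].T+M[:3,3]
f=(abs(t[...,0])<.012)&(abs(t[...,1])<.065)&(d>0)&(t[...,2]<.06)&(t[...,2]>-.05)
q=t[f];print(f.sum());
for sg in (-1,1):
    a=q[q[:,1]*sg>0];print(np.percentile(a[:,2],[50,90,99,100]),abs(a[:,1]).min(),abs(a[:,1]).max())
E
```

```text
5157
[-0.03494243 -0.01980137 -0.01400893 -0.01212922] 0.043074410867114804 0.05757078207925513
[-0.03506527 -0.01985528 -0.01371115 -0.01198904] 0.04048312316691792 0.055284449767728915
```

Emit:
jog_arm([
  {"tx": 0,"ty": 0,"tz": -0.004,"spin": 0,"jaw": 0.085},
  {"tx": 0,"ty": 0,"tz": -0.007,"spin": 0,"jaw": 0.085},
  {"tx": 0,"ty": 0,"tz": -0.007,"spin": 0,"jaw": 0.07},
  {"tx": 0,"ty": 0,"tz": -0.007,"spin": 0,"jaw": 0.064},
  {"tx": 0,"ty": 0,"tz": -0.007,"spin": 0,"jaw": 0.06},
  {"tx": 0,"ty": 0,"tz": -0.007,"spin": 0,"jaw": 0.056},
  {"tx": 0,"ty": 0,"tz": -0.007,"spin": 0,"jaw": 0.05},
  {"tx": 0,"ty": 0,"tz": -0.007,"spin": 0,"jaw": 0.05},
], squeeze=25)

```text
time_s: 5.15
ee_pos: [0.5696, -0.3869, -0.0003]
tcp_rot: [0.036, 3.141, -0.001]
force: [-1.9, 1.3, 6.3]
finger_gap: 0.67
gripper_force: 26.8
```

Emit:
jog_arm([
  {"tx": 0,"ty": 0,"tz": 0.005,"spin": 0,"jaw": 0.05},
  {"tx": 0,"ty": 0,"tz": 0.015,"spin": 0,"jaw": 0.05},
  {"tx": 0,"ty": 0,"tz": 0.03,"spin": 0,"jaw": 0.05},
  {"tx": 0,"ty": 0,"tz": 0.05,"spin": 0,"jaw": 0.05},
  {"tx": 0,"ty": 0,"tz": 0.07,"spin": 0,"jaw": 0.05},
  {"tx": 0,"ty": 0,"tz": 0.08,"spin": 0,"jaw": 0.05},
  {"tx": 0,"ty": 0,"tz": 0.08,"spin": 0,"jaw": 0.05},
  {"tx": 0,"ty": 0,"tz": 0.08,"spin": 0,"jaw": 0.05},
])

```text
time_s: 6.15
ee_pos: [0.569, -0.3864, 0.0787]
tcp_rot: [-0.036, -3.141, -0.001]
force: [0.5, 0.3, -1.0]
finger_gap: 0.666
gripper_force: 26.9
```

```bash
python3 - <<'E'
from h import *
s=wsnap('w2.png');print(bot.state()['gripper_force'],bot.state()['finger_gap'])
P=cloud(s);st=bot.state()['ee_pos']
hsv=cv2.cvtColor(s['image'],cv2.COLOR_RGB2HSV)
m=(abs(P[...,2]-.09)<.02)&(np.hypot(P[...,0]-st[0],P[...,1]-st[1])<.028)&(hsv[...,2]>110)&(hsv[...,1]<60)
q=P[m];n=np.linalg.lstsq(np.c_[q[:,:2]-st[:2],np.ones(len(q))],q[:,2],rcond=None)[0];print(len(q),n,q.mean(0))
E
```

```text
[ 0.569  -0.3864  0.0787] [-3.600e-02 -3.141e+00 -1.000e-03]
26.884316688586743 0.6655410597069544
9860 [-0.00323224  0.00058044  0.09270625] [ 0.56778407 -0.38625018  0.09270996]
```

View pics/w2.png

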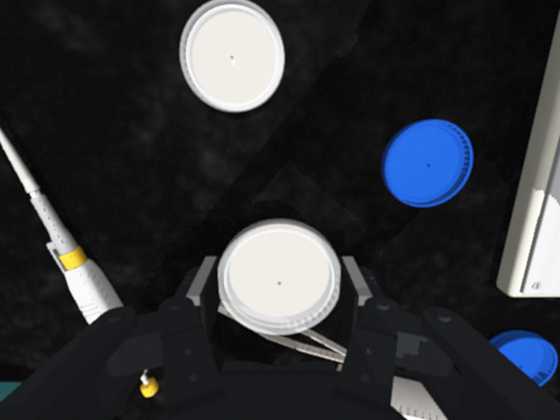

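Dish is held level (slope <0.004), underside at TCP height, centred in the fingers. Carrying it to the stage.

Emit:
jog_arm([
  {"tx": 0,"ty": 0.02,"tz": 0.005,"spin": 0,"jaw": 0.05},
  {"tx": -0.002,"ty": 0.06,"tz": 0.01,"spin": 0,"jaw": 0.05},
  {"tx": -0.005,"ty": 0.1,"tz": 0.01,"spin": 0,"jaw": 0.05},
  {"tx": -0.008,"ty": 0.14,"tz": 0.01,"spin": 0,"jaw": 0.05},
  {"tx": -0.011,"ty": 0.18,"tz": 0.01,"spin": 0,"jaw": 0.05},
  {"tx": -0.014,"ty": 0.215,"tz": 0.01,"spin": 0,"jaw": 0.05},
  {"tx": -0.014,"ty": 0.234,"tz": 0.005,"spin": 0,"jaw": 0.05},
  {"tx": -0.014,"ty": 0.234,"tz": 0,"spin": 0,"jaw": 0.05},
])

```text
time_s: 7.2
ee_pos: [0.5552, -0.1513, 0.0789]
tcp_rot: [-0.032, -3.141, -0.0]
force: [-0.2, -0.5, -0.2]
finger_gap: 0.667
gripper_force: 26.9
```

```bash
python3 - <<'E'
from h import *
s=wsnap('w3.png');print(bot.state()['gripper_force'])
E
```

```text
[ 0.5552 -0.1513  0.0789] [-0.032 -3.141 -0.   ]
26.891691927989907
```

View pics/w3.png

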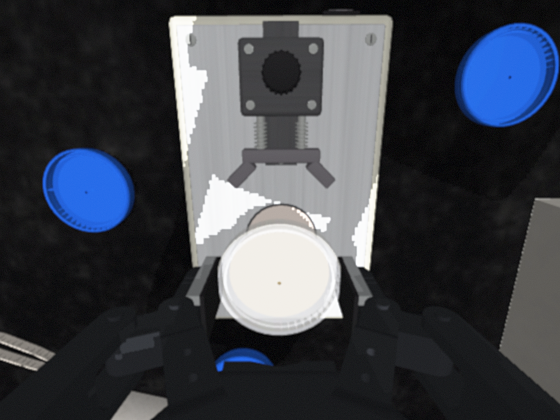

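Wrist view: the knob is at (281,72), the fork tips at (233,182) and (328,182), and the window's back edge at (282,207). The dish is aligned. Checking the numbers.

```bash
python3 - <<'E'
from h import *
s=load('wrist');st=bot.state()
T=np.eye(4);T[:3,:3]=cv2.Rodrigues(st['tcp_rot'])[0];T[:3,3]=st['ee_pos']
M=np.linalg.inv(T@s['mount']);s['rvec']=cv2.Rodrigues(M[:3,:3])[0];s['tvec']=M[:3,3]
for n,u,v,z in [('knob',281,72,.067),('tipL',233,182,.041),('tipR',328,182,.041),('winback',282,206,.026),('cornerA',171,16,.026),('cornerB',391,16,.026)]: print(n,ray(s,u,v,z).round(4))
E
```

```text
knob [ 0.4616 -0.1505  0.067 ]
tipL [ 0.5181 -0.18    0.041 ]
tipR [ 0.5194 -0.1236  0.041 ]
winback [ 0.5382 -0.1511  0.026 ]
cornerA [ 0.427  -0.2105  0.026 ]
cornerB [ 0.4297 -0.0888  0.026 ]
```

Emit:
jog_arm([
  {"tx": 0,"ty": 0,"tz": -0.015,"spin": 0,"jaw": 0.05},
  {"tx": 0,"ty": 0,"tz": -0.03,"spin": 0,"jaw": 0.05},
  {"tx": 0,"ty": 0,"tz": -0.04,"spin": 0,"jaw": 0.05},
  {"tx": 0,"ty": 0,"tz": -0.046,"spin": 0,"jaw": 0.05},
  {"tx": 0,"ty": 0,"tz": -0.049,"spin": 0,"jaw": 0.05},
  {"tx": 0,"ty": 0,"tz": -0.051,"spin": 0,"jaw": 0.05},
  {"tx": 0,"ty": 0,"tz": -0.052,"spin": 0,"jaw": 0.05},
  {"tx": 0,"ty": 0,"tz": -0.052,"spin": 0,"jaw": 0.05},
])

```text
time_s: 8.25
ee_pos: [0.5557, -0.1528, 0.0275]
tcp_rot: [0.036, 3.141, -0.0]
force: [0.2, -0.3, -0.2]
finger_gap: 0.667
gripper_force: 26.9
```

Emit:
jog_arm([
  {"tx": 0,"ty": 0,"tz": -0.001,"spin": 0,"jaw": 0.05},
  {"tx": 0,"ty": 0,"tz": -0.0015,"spin": 0,"jaw": 0.05},
  {"tx": 0,"ty": 0,"tz": -0.0015,"spin": 0,"jaw": 0.05},
  {"tx": 0,"ty": 0,"tz": -0.0015,"spin": 0,"jaw": 0.065},
  {"tx": 0,"ty": 0,"tz": -0.0015,"spin": 0,"jaw": 0.075},
  {"tx": 0,"ty": 0,"tz": -0.0015,"spin": 0,"jaw": 0.085},
  {"tx": 0,"ty": 0,"tz": -0.0015,"spin": 0,"jaw": 0.085},
  {"tx": 0,"ty": 0,"tz": -0.0015,"spin": 0,"jaw": 0.085},
])

```text
time_s: 9.25
ee_pos: [0.5555, -0.1528, 0.0258]
tcp_rot: [0.036, 3.141, -0.0]
force: [-0.2, 0.4, -0.6]
finger_gap: 0.995
gripper_force: 0.0
```

Emit:
jog_arm([
  {"tx": 0,"ty": 0,"tz": 0.01,"spin": 0,"jaw": 0.085},
  {"tx": 0,"ty": 0,"tz": 0.03,"spin": 0,"jaw": 0.085},
  {"tx": 0,"ty": 0,"tz": 0.06,"spin": 0,"jaw": 0.085},
  {"tx": 0,"ty": 0,"tz": 0.09,"spin": 0,"jaw": 0.085},
  {"tx": -0.03,"ty": 0,"tz": 0.11,"spin": 0,"jaw": 0.085},
  {"tx": -0.06,"ty": 0,"tz": 0.11,"spin": 0,"jaw": 0.085},
  {"tx": -0.06,"ty": 0,"tz": 0.11,"spin": 0,"jaw": 0.085},
  {"tx": -0.06,"ty": 0,"tz": 0.11,"spin": 0,"jaw": 0.085},
])

```text
time_s: 10.25
ee_pos: [0.4963, -0.1531, 0.1364]
tcp_rot: [0.036, 3.14, -0.001]
force: [0.6, -0.6, 0.4]
finger_gap: 0.994
gripper_force: 0.0
```

```bash
cat > m.py <<'E'
from h import *
import sys
s=wsnap(sys.argv[1]);P=cloud(s)
hsv=cv2.cvtColor(s['image'],cv2.COLOR_RGB2HSV)
m=(P[...,2]>.034)&(P[...,2]<.046)&(hsv[...,1]<60)&(hsv[...,2]>120)&(s['depth']>0)
n,L,st,c=cv2.connectedComponentsWithStats(m.astype(np.uint8))
for k in range(1,n):
    if st[k,4]>800:
        cc=max(cv2.findContours((L==k).astype(np.uint8),0,2)[0],key=cv2.contourArea)
        q=np.array([ray(s,*p,.040)[:2] for p in cc[:,0]]);print('dish',c[k],cv2.minEnclosingCircle((q*1000).astype(np.float32)))
        a=P[L==k];print('plane',np.linalg.lstsq(np.c_[a[:,:2]-a[:,:2].mean(0),np.ones(len(a))],a[:,2],rcond=None)[0])
m=(P[...,2]>.062)&(P[...,2]<.072)&(hsv[...,2]<90)&(abs(P[...,0]-.475)<.05)&(abs(P[...,1]+.151)<.03)
n,L,st,c=cv2.connectedComponentsWithStats(m.astype(np.uint8))
for k in range(1,n):
    if st[k,4]>100: print('knob',c[k],st[k],ray(s,*c[k],.067))
E
python3 m.py w4.png
```

```text
[ 0.4963 -0.1531  0.1364] [ 3.60e-02  3.14e+00 -1.00e-03]
dish [280.48727164 273.4294699 ] ((554.8562622070312, -154.65750122070312), 30.735713958740234)
plane [ 0.01089236 -0.00235456  0.03972802]
knob [284.12546125 172.80811808] [271 159  27  28 542] [ 0.46056255 -0.14976246  0.067     ]
```

View pics/w4.png

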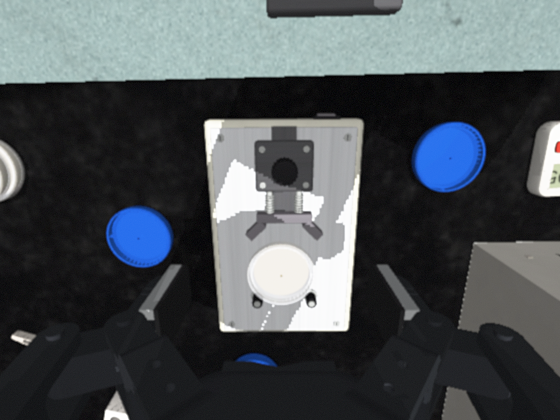

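Dish lies flat at (281,273), between the posts at (257,301) and (311,300) and the fork. Knob at (284,172), giving (0.461, -0.150), so q is about 7 mm. Now gripping the knob.

Emit:
jog_arm([
  {"tx": -0.02,"ty": 0.002,"tz": 0,"spin": 0,"jaw": 0.06},
  {"tx": -0.035,"ty": 0.003,"tz": 0,"spin": 0,"jaw": 0.06},
  {"tx": -0.035,"ty": 0.003,"tz": -0.02,"spin": 0,"jaw": 0.06},
  {"tx": -0.035,"ty": 0.003,"tz": -0.045,"spin": 0,"jaw": 0.06},
  {"tx": -0.035,"ty": 0.003,"tz": -0.065,"spin": 0,"jaw": 0.06},
  {"tx": -0.035,"ty": 0.003,"tz": -0.08,"spin": 0,"jaw": 0.06},
  {"tx": -0.035,"ty": 0.003,"tz": -0.088,"spin": 0,"jaw": 0.06},
  {"tx": -0.035,"ty": 0.003,"tz": -0.088,"spin": 0,"jaw": 0.06},
])

```text
time_s: 11.3
ee_pos: [0.4604, -0.1497, 0.0474]
tcp_rot: [-0.036, -3.141, -0.0]
force: [-1.1, -0.4, 0.3]
finger_gap: 0.702
gripper_force: 0.0
```

Emit:
jog_arm([
  {"tx": 0,"ty": 0,"tz": 0,"spin": 0,"jaw": 0.04},
  {"tx": 0,"ty": 0,"tz": 0,"spin": 0,"jaw": 0.03},
  {"tx": 0,"ty": 0,"tz": 0,"spin": 0,"jaw": 0.022},
  {"tx": 0,"ty": 0,"tz": 0,"spin": 0,"jaw": 0.018},
  {"tx": 0,"ty": 0,"tz": 0,"spin": 0,"jaw": 0.01},
  {"tx": 0,"ty": 0,"tz": 0,"spin": 0,"jaw": 0.01},
  {"tx": 0,"ty": 0,"tz": 0,"spin": 0,"jaw": 0.01},
  {"tx": 0,"ty": 0,"tz": 0,"spin": 0,"jaw": 0.01},
], squeeze=40)

```text
time_s: 12.3
ee_pos: [0.4607, -0.1485, 0.0483]
tcp_rot: [0.037, 3.141, 0.003]
force: [0.8, 7.1, 7.4]
finger_gap: 0.191
gripper_force: 38.9
```

Emit:
jog_arm([
  {"tx": 0.003,"ty": 0.001,"tz": 0,"spin": 0,"jaw": 0.01},
  {"tx": 0.006,"ty": 0.001,"tz": 0,"spin": 0,"jaw": 0.01},
  {"tx": 0.009,"ty": 0.001,"tz": 0,"spin": 0,"jaw": 0.01},
  {"tx": 0.012,"ty": 0.001,"tz": 0,"spin": 0,"jaw": 0.01},
  {"tx": 0.015,"ty": 0.001,"tz": 0,"spin": 0,"jaw": 0.01},
  {"tx": 0.018,"ty": 0.001,"tz": 0,"spin": 0,"jaw": 0.01},
  {"tx": 0.02,"ty": 0.001,"tz": 0,"spin": 0,"jaw": 0.01},
  {"tx": 0.022,"ty": 0.001,"tz": 0,"spin": 0,"jaw": 0.01},
])

```text
time_s: 13.3
ee_pos: [0.4807, -0.1486, 0.0483]
tcp_rot: [-0.035, -3.138, -0.0]
force: [-6.5, -0.6, 10.0]
finger_gap: 0.19
gripper_force: 39.3
```

Emit:
jog_arm([
  {"tx": 0.002,"ty": 0,"tz": 0,"spin": 0,"jaw": 0.01},
  {"tx": 0.003,"ty": 0,"tz": 0,"spin": 0,"jaw": 0.01},
  {"tx": 0.004,"ty": 0,"tz": 0,"spin": 0,"jaw": 0.01},
  {"tx": 0.005,"ty": 0,"tz": 0,"spin": 0,"jaw": 0.01},
  {"tx": 0.006,"ty": 0,"tz": 0,"spin": 0,"jaw": 0.01},
  {"tx": 0.006,"ty": 0,"tz": 0,"spin": 0,"jaw": 0.01},
  {"tx": 0.006,"ty": 0,"tz": 0,"spin": 0,"jaw": 0.01},
  {"tx": 0.006,"ty": 0,"tz": 0,"spin": 0,"jaw": 0.01},
])

```text
time_s: 14.3
ee_pos: [0.4863, -0.1487, 0.0483]
tcp_rot: [-0.035, -3.138, 0.0]
force: [-6.6, -1.9, 10.8]
finger_gap: 0.188
gripper_force: 39.3
```

Emit:
jog_arm([
  {"tx": 0.001,"ty": 0,"tz": 0,"spin": 0,"jaw": 0.01},
  {"tx": 0.002,"ty": 0,"tz": 0,"spin": 0,"jaw": 0.01},
  {"tx": 0.003,"ty": 0,"tz": 0,"spin": 0,"jaw": 0.01},
  {"tx": 0.003,"ty": 0,"tz": 0,"spin": 0,"jaw": 0.01},
  {"tx": 0.004,"ty": 0,"tz": 0,"spin": 0,"jaw": 0.01},
  {"tx": 0.004,"ty": 0,"tz": 0,"spin": 0,"jaw": 0.01},
  {"tx": 0.004,"ty": 0,"tz": 0,"spin": 0,"jaw": 0.01},
  {"tx": 0.004,"ty": 0,"tz": 0,"spin": 0,"jaw": 0.01},
])

```text
time_s: 15.3
ee_pos: [0.4885, -0.1487, 0.0483]
tcp_rot: [-0.034, -3.135, -0.0]
force: [-12.1, -3.3, 15.3]
finger_gap: 0.189
gripper_force: 39.8
```

Emit:
jog_arm([
  {"tx": 0.001,"ty": 0,"tz": 0,"spin": 0,"jaw": 0.01},
  {"tx": 0.002,"ty": 0,"tz": 0,"spin": 0,"jaw": 0.01},
  {"tx": 0.003,"ty": 0,"tz": 0,"spin": 0,"jaw": 0.01},
  {"tx": 0.004,"ty": 0,"tz": 0,"spin": 0,"jaw": 0.01},
  {"tx": 0.004,"ty": 0,"tz": 0,"spin": 0,"jaw": 0.01},
  {"tx": 0.004,"ty": 0,"tz": 0,"spin": 0,"jaw": 0.01},
  {"tx": 0.004,"ty": 0,"tz": 0,"spin": 0,"jaw": 0.01},
  {"tx": 0.004,"ty": 0,"tz": 0,"spin": 0,"jaw": 0.01},
])

```text
time_s: 16.3
ee_pos: [0.4887, -0.1486, 0.0482]
tcp_rot: [-0.032, -3.128, -0.001]
force: [-22.2, -8.3, 24.5]
finger_gap: 0.19
gripper_force: 40.6
```

Force is rising with no travel, so the jaw is at its end stop. Relieving, releasing and lifting.

Emit:
jog_arm([
  {"tx": -0.003,"ty": 0,"tz": 0,"spin": 0,"jaw": 0.01},
  {"tx": -0.0045,"ty": 0,"tz": 0,"spin": 0,"jaw": 0.01},
  {"tx": -0.0045,"ty": 0,"tz": 0,"spin": 0,"jaw": 0.03},
  {"tx": -0.0045,"ty": 0,"tz": 0,"spin": 0,"jaw": 0.05},
  {"tx": -0.0045,"ty": 0,"tz": 0,"spin": 0,"jaw": 0.06},
  {"tx": -0.0045,"ty": 0,"tz": 0.01,"spin": 0,"jaw": 0.06},
  {"tx": -0.0045,"ty": 0,"tz": 0.03,"spin": 0,"jaw": 0.06},
  {"tx": -0.0045,"ty": 0,"tz": 0.05,"spin": 0,"jaw": 0.06},
])

```text
time_s: 17.3
ee_pos: [0.4921, -0.1487, 0.0987]
tcp_rot: [0.036, 3.141, -0.0]
force: [0.4, 0.3, -0.1]
finger_gap: 0.702
gripper_force: 0.0
```

Emit:
jog_arm([
  {"tx": 0,"ty": 0,"tz": 0.03,"spin": 0,"jaw": 0.085},
  {"tx": 0,"ty": 0,"tz": 0.05,"spin": 0,"jaw": 0.085},
  {"tx": 0,"ty": 0,"tz": 0.06,"spin": 0,"jaw": 0.085},
  {"tx": 0,"ty": 0,"tz": 0.06,"spin": 0,"jaw": 0.085},
  {"tx": 0,"ty": 0,"tz": 0.06,"spin": 0,"jaw": 0.085},
  {"tx": 0,"ty": 0,"tz": 0.06,"spin": 0,"jaw": 0.085},
  {"tx": 0,"ty": 0,"tz": 0.06,"spin": 0,"jaw": 0.085},
  {"tx": 0,"ty": 0,"tz": 0.06,"spin": 0,"jaw": 0.085},
])

```text
time_s: 18.3
ee_pos: [0.4918, -0.1487, 0.1574]
tcp_rot: [-0.036, -3.141, -0.0]
force: [0.2, -0.1, 0.5]
finger_gap: 0.996
gripper_force: 0.0
```

```bash
python3 m.py w5.png
```

```text
[ 0.4918 -0.1487  0.1574] [-0.036 -3.141 -0.   ]
dish [279.20320111 272.55706333] ((561.18505859375, -151.46478271484375), 38.137535095214844)
plane [-0.00365346  0.00252914  0.03995889]
knob [278.26904762 208.        ] [267 196  24  24 420] [ 0.48790292 -0.1501993   0.067     ]
```

View pics/w5.png

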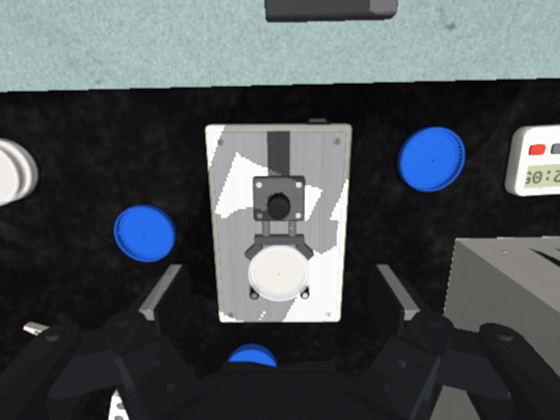

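The picture shows the dish at (279,272) seated against both posts, with the fork round its back. The knob, at (278,208), is 73 mm behind the dish (72 expected when home), and the dish is level. Handing in.

```bash
python3 -c "
from rig import bot
print(bot.sign_off())"
```

```text
the job is handed in; nothing more can be done
None
```

The single dish lies level on the stage against both posts, the jaw is home with its fork on the dish, the arm is clear, and I handed the job in at about 18 s; the sign-off returned no verdict.

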